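# Hang the hook-on basket in the cleaner tank

### The arm

A 6-joint arm with a two-finger parallel gripper is mounted at the origin on a cart in front of the work surface, level with it; the furniture and walls round the work are solid. World frame = base frame: x ahead of the robot, y to its left, z up, the work surface at z = 0. Lengths are in m, angles in degrees, forces in N, time in s.
With the tool pointing down it reaches from about 0.275 to 0.825 m from the base axis. Payload 5.2 kg.
Tool frame: the origin (TCP) lies at the very end of the fingers, on their centre line; the grasp point (between the pads) lies behind it (r.pinch_z is the z of the grasp point in the tool frame, in m); z points along the fingers, y is the line along which they close (so a half turn about z gives the same grasp; the last joint's range is limited). The gripper opens to 93 mm and grips with 3 to 60 N. Pads are 15 mm wide; open, the fingers measure 128 mm over their backs; the gripper's body (75 mm by 188 mm) begins 65 mm behind the grasp point.
Start: joints at [-76.937, 14.817, 87.949, -0, 77.235, -11.62], TCP at [0.23, -0.5, 0.219] pointing down, gripper open.
Joint ranges: [-179.93, 179.93], [-52.35, 119.4], [10.71, 147.94], [-69.91, 249.91], [12.55, 155.21], [-178.61, 178.61]. Speed limits (degrees/s): [147.25, 147.25, 180, 180, 180, 180].

### API

Orientations are given as a 3x3 rotation matrix whose columns are the frame's x, y, z axes.
In Python, from cell import read_state, eyes, r gives the robot as it stands.
- The arm moves only by the shell command python3 -m crank 'ROWS' [FORCE]. ROWS is JSON, a list of rows, each an object of numbers: "x", "y", "z": the shift along the tool's x, y, z as a fraction of full scale; "ax", "ay", "az": the turn, a rotation vector about the tool's x, y, z as a fraction of full scale; "jaw": the opening, from -1 (shut) to 1 (fully open). In form: [{"x": .., "y": .., "z": .., "ax": .., "ay": .., "az": .., "jaw": ..}, ...]. A call has exactly 8 rows; each row is the pose to reach, as a shift and turn from the pose commanded when the call began, along the tool's axes at that moment; what a row does not reach only later rows make up. Full scale, the value 1, is 0.5 m for a shift and 45 degrees for a turn. A row lasts 1/8 s, in which the tool goes at most 62.5 mm and 10.7 degrees, less where a joint would pass 70% of its speed; a pose out of reach is approached as far as the arm can. A call with a number of a shift or a turn outside -1 to 1 is refused whole. A call with a gripper value outside its range is refused whole. The fingers move at their own pace and stop on an object; FORCE is the grip in N (left out, the last holds). Time passes only in rows, so rows that repeat a pose let the fingers close, or fill a call up. It gives the time, the measured TCP pose, the force, the opening and the grip force at its end, in the units of the state.
- read_state(): the state, without advancing time (a new reading comes with each control period).
- eyes.grab_frame(name): name is "scene" or "top" or "wrist"; returns the picture (384x512x3 uint8, red, green, blue); there is no depth.
- eyes.calibration(name): a dict with "camera_matrix" (3x3 intrinsics, pixels), "D" ([k1, k2, p1, p2, k3] as OpenCV has them; the pictures are not rectified), "view" (4x4, takes a point from world to camera coordinates); the wrist camera has in their place "T_tool_cam" (4x4, takes a point from camera to tool coordinates, whose origin is the TCP and whose axes are the flange's). Camera axes: x right, y down, z forward; pixel columns grow to the right and rows downward; lengths in m; the calibration is good to about 2 mm. A picture is of the moment at which its call begins: read the wrist's pose just before it. calibration takes no time and is no camera call.
- r.job_done(): hands the job in; it is judged then, once.
The state is a dict: "t": time; "qpos": joint angles; "joint_vel": joint speeds; "joint_torque": joint torques, N m; "position": TCP position; "tcp_rot": TCP orientation; "ft_force": force on the tool from outside, world axes, zero at the start; "torque": the same for the moment, N m; "gripper_width": finger opening in m; "finger_force": force on a finger pad.
Only numpy, scipy, OpenCV 4.12 (cv2) and the standard library are available. Lean on these libraries where they do the work, as an engineer would, in place of code of your own. Each camera call takes 0.05 s, during which the arm holds its last target. There are 200 camera calls.

### The job

The small steel basket with a phone board in it belongs in the open cleaning tank. Hook its bent lip over the notched rail on the tank's wall nearest the robot, so that the basket hangs inside with the board still lying in it, and slide it along the rail until the tooth under the lip drops into the notch and the lip sits fully down on the rail; then let go. Work gently by feel, never pressing the basket against the tank harder than 30 N, and leave the other things on the bench alone.

Things in the scene. Friction and masses are not known exactly. Their poses are not given: they have to be found in the camera images.
- tank: open, box-shaped metal cleaning tank, 150 (x) x 240 (y) x 112 mm, fixed on a 3.5 mm mat; walls 6 mm, inner floor 12 mm up. Origin: centre of its underside. Its -x wall (black panel outside) is nearest the robot and carries a dark steel rail along y: 10 mm thick, 150 mm long, top edge at z = 126 mm, with one notch in its middle, 14 mm wide (y), 10 mm deep, through the thickness. Rigid contact
- rim (a point): tank [-72, 0, 126] mm: mid-thickness of the rail, height of its top edge, middle of the tank's wall (NOT the notch). Axes: x into the tank, y along the rail, z up. The rail is clamped fast at an unmeasured place: the notch centre lies anywhere from -30 to +30 mm along y from this point and must be seen or felt
- basket: loose steel basket, 0.16 to 0.26 kg, standing upright beside the tank. Origin: centre of its underside. Bin x -35 to +32, 90 (y) x 45 mm high, 3 mm walls. The -x wall goes up to a lip 60 mm wide (y), bent to -x and down: slot 16 mm wide (x -51 to -35), open below, underside z = 75 mm; outer leg down to z = 60, then flared out to x = -58, z = 53 mm. It hangs with its axes along the tank's
- tooth (a point): basket [-43, 0, 68] mm: middle of the lower face of the dark tooth under the lip, which is 10 mm wide (y), 7 mm high and spans the slot in x. Tooth on the rail's top: not yet in the notch. Seated: 7 mm below the rail's top edge, lip underside on the rail. Axes as the basket's
- tab (a point): grip point in the black upright grip tab on top of the lip: basket [-43, 0, 104] mm. The tab is 10 mm thick (x), 40 mm wide (y), from z = 78 to 118 mm. Axes as the basket's. (When moving here, mind the fixed lamp bar across the back of the bench, about x = 0.69 to 0.73 m, 0.16 to 0.19 m high)
- board: green phone board, 70 x 50 x 9 mm, lying loose in the basket's bin, long side along the basket's y. Origin: centre of its underside
- spray_can: bystander: upright white aerosol can, 69 x 66 x 238 mm, origin at the centre of its underside
- screw_tin: bystander: round grey tin, 54 mm across, 14 mm high, origin at the centre of its underside
- flush_cutter: bystander: red-handled cutters lying flat, 55 x 116 x 12 mm, origin at the centre of the underside
- flux_bottle: bystander: small white bottle with a needle top, 33 x 33 x 110 mm, upright, origin at the centre of its underside
Things that resemble listed ones, but are neither listed nor needed, are in the scene too. What is shaped like the board but brown is not meant.

How it is judged:
By the outcome, as a careful person would: the job done as asked, in the order asked, and still so for the second after the job is handed in, with the robot touching nothing.
It also fails if it takes over 72 s, if anything falls off the work surface, if the arm or the gripper's body presses on something with over 40 N, if the wrist force passes 120 N, or if a joint passes its speed limit or range.

## Working session

There is one attempt and no reset: what is moved stays moved. The work goes in short steps, Python scripts to look and compute and a shell command to move; the robot and the scene stay as the last step left them, time stands still between calls to the robot, and variables do not carry over. Pictures are saved under pics/ and viewed, at most 10 in all, crops included, and the job is handed in when it is done.

```bash
ls; mkdir -p pics; python3 - <<'E'
from cell import read_state, eyes, r
import cv2,numpy as np
s=read_state();print(s['t'],s['position'],np.round(s['tcp_rot'],3),s['ft_force'],s['gripper_width'],r.pinch_z)
for n in("scene","top"):
    im=eyes.grab_frame(n);cv2.imwrite(f"pics/{n}0.png",im[:,:,::-1]);c=eyes.calibration(n);print(n,c)
print(eyes.calibration("wrist"))
E
```

```text
pics
0.0 [ 0.22959186 -0.49919427  0.21783636] [[ 0.909  0.418 -0.   ]
 [ 0.418 -0.909  0.002]
 [ 0.    -0.002 -1.   ]] [-0.25281066  0.31670701  0.73256925] 0.09274140201986752 -0.0188
scene {'camera_matrix': array([[365.51668308,   0.        , 262.02121109],
       [  0.        , 365.51668308, 189.69823718],
       [  0.        ,   0.        ,   1.        ]]), 'D': array([-0.10699107,  0.        ,  0.        ,  0.        ,  0.        ]), 'view': array([[-0.82138316, -0.57037287, -0.00211974,  0.36509409],
       [-0.27670283,  0.40171879, -0.87295908,  0.29398581],
       [ 0.49876371, -0.71644735, -0.48778884,  0.60463945],
       [ 0.        ,  0.        ,  0.        ,  1.        ]])}
top {'camera_matrix': array([[395.39386659,   0.        , 261.14607529],
       [  0.        , 395.39386659, 188.30586465],
       [  0.        ,   0.        ,   1.        ]]), 'D': array([0.03780567, 0.        , 0.        , 0.        , 0.        ]), 'view': array([[ 0.00945874, -0.99979534,  0.01788348, -0.16693365],
       [-0.98423189, -0.01246756, -0.17644304,  0.52771327],
       [ 0.17662989, -0.01593256, -0.98414838,  1.2531755 ],
       [ 0.        ,  0.        ,  0.        ,  1.        ]])}
{'camera_matrix': array([[301.90834593,   0.        , 260.5618239 ],
       [  0.        , 301.90834593, 186.21723541],
       [  0.        ,   0.        ,   1.        ]]), 'D': array([-0.0763131,  0.       ,  0.       ,  0.       ,  0.       ]), 'T_tool_cam': array([[-1.87791396e-03, -9.64166445e-01, -2.65291425e-01,
         7.41167042e-02],
       [ 9.99997882e-01, -2.03416649e-03,  3.14239657e-04,
        -1.02211803e-03],
       [-8.42626260e-04, -2.65290273e-01,  9.64168222e-01,
        -1.66382054e-01],
       [ 0.00000000e+00,  0.00000000e+00,  0.00000000e+00,
         1.00000000e+00]])}
```

View pics/scene0.png

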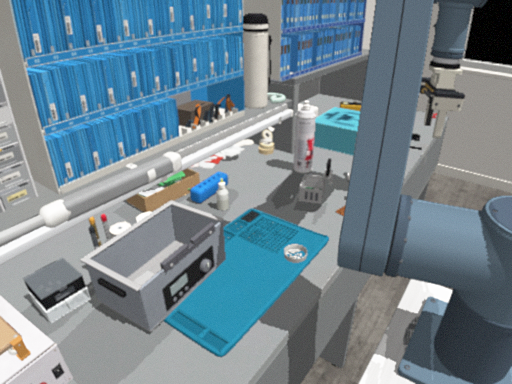

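View pics/top0.png

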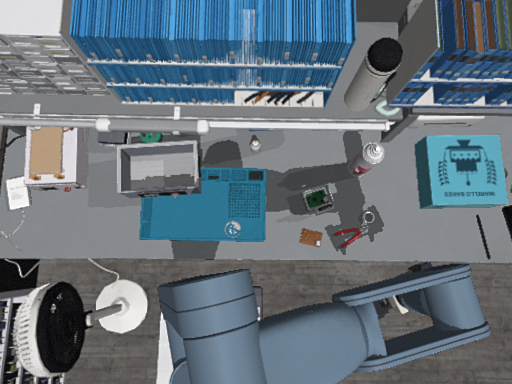

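The top view shows the tank at about (158,168) with its panelled wall facing the robot. The basket with the green board is at (318,200), and the brown look-alike board is at (310,237). Basket candidates: only the steel one at (318,200), with the green board and black tab, fits. I'll confirm it in an enlarged crop.

```bash
python3 - <<'E'
import cv2,numpy as np
t=cv2.imread("pics/top0.png");s=cv2.imread("pics/scene0.png")
z=lambda a,w,h:cv2.resize(a,(w,h),interpolation=cv2.INTER_CUBIC)
a=z(t[178:223,288:348],400,300); b=z(t[130:205,105:205],400,300); c=z(s[150:210,290:370],400,300); d=z(s[195:330,70:250],400,300)
cv2.imwrite("pics/c1.png",np.vstack([np.hstack([a,b]),np.hstack([c,d])]))
E
```

```text
(no output)
```

View pics/c1.png

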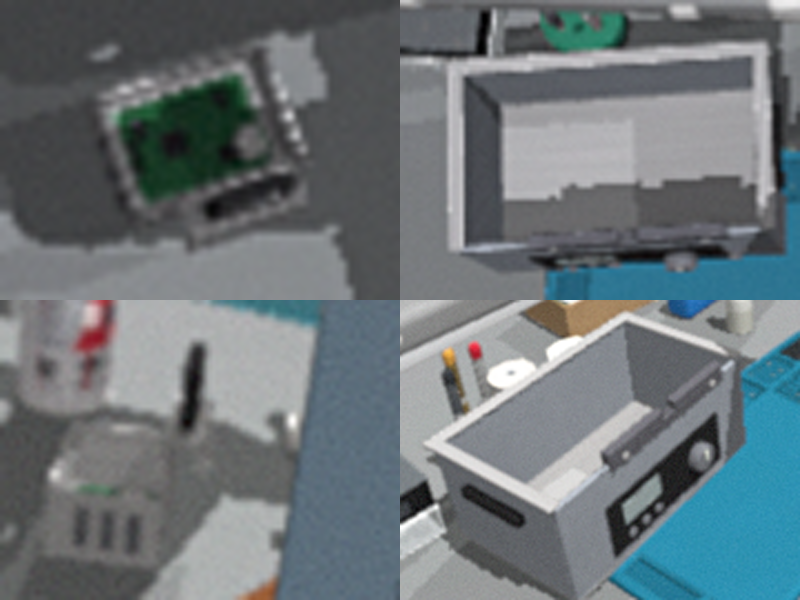

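```bash
cat > h.py <<'E'
from cell import read_state, eyes, r
import cv2,numpy as np
def cam(n,s=None):
    c=eyes.calibration(n)
    if n!="wrist": M=np.linalg.inv(c['view'])
    else:
        T=np.eye(4);T[:3,:3]=s['tcp_rot'];T[:3,3]=s['position'];M=T@c['T_tool_cam']
    return c['camera_matrix'],c['D'],M
def ray(n,px,s=None):
    K,D,M=cam(n,s);p=cv2.undistortPoints(np.array(px,float).reshape(-1,1,2),K,D)[:,0]
    return M[:3,3],np.c_[p,np.ones(len(p))]@M[:3,:3].T
def onz(n,px,z,s=None):
    o,d=ray(n,px,s);return o+d*((z-o[2])/d[:,2])[:,None]
def proj(n,P,s=None):
    K,D,M=cam(n,s);V=np.linalg.inv(M);return cv2.projectPoints(np.array(P,float).reshape(-1,1,3),cv2.Rodrigues(V[:3,:3])[0],V[:3,3],K,D)[0][:,0]
def tri(obs):
    A=np.zeros((3,3));b=np.zeros(3)
    for n,px,s in obs:
        o,d=ray(n,[px],s);d=d[0]/np.linalg.norm(d[0]);Q=np.eye(3)-np.outer(d,d);A+=Q;b+=Q@o
    return np.linalg.solve(A,b)
def rel(target_p,target_R,s):
    "shift and turn in row units from pose s"
    R=np.array(s['tcp_rot']);d=R.T@(np.array(target_p)-s['position'])/.5
    w=np.degrees(cv2.Rodrigues(R.T@target_R)[0][:,0])/45
    return np.round(d,4),np.round(w,4)
E
python3 - <<'E'
from h import *
a=lambda x,y:(288+x*.15,178+y*.15); b=lambda x,y:(105+(x-400)*.25,130+y*.25)
d=lambda x,y:(70+(x-400)*.45,195+(y-300)*.45); c=lambda x,y:(290+x*.2,150+(y-300)*.2)
np.set_printoptions(precision=4,suppress=True)
print("tab top ends",onz("top",[a(207,212),a(292,183)],.118))
print("basket rim corners z45",onz("top",[a(105,100),a(240,55),a(300,165),a(140,215)],.045))
print("tank corners",onz("top",[b(448,62),b(770,42),b(450,250)],.1155))
print("rail ends scene",onz("scene",[d(607,455),d(727,365)],.1295),"notch",onz("scene",[d(665,412)],.1295))
print("tab tri",tri([("top",a(250,197),None),("scene",c(197,345),None)]))
E
```

```text
tab top ends [[ 0.4519 -0.3395  0.118 ]
 [ 0.4659 -0.3792  0.118 ]]
basket rim corners z45 [[ 0.5162 -0.3018  0.045 ]
 [ 0.5397 -0.3692  0.045 ]
 [ 0.4849 -0.3977  0.045 ]
 [ 0.4592 -0.3185  0.045 ]]
tank corners [[0.6484 0.2943 0.1155]
 [0.6691 0.0435 0.1155]
 [0.4988 0.2821 0.1155]]
rail ends scene [[0.5009 0.222  0.1295]
 [0.505  0.0724 0.1295]] notch [[0.5023 0.1555 0.1295]]
tab tri [ 0.4592 -0.3577  0.1258]
```

```bash
python3 - <<'E'
from h import *
np.set_printoptions(precision=4,suppress=True)
s=read_state()
def down(yaw): # tool y along yaw
    c,n=np.cos(np.radians(yaw)),np.sin(np.radians(yaw));return np.array([[-n,c,0],[c,n,0],[0,0,-1.]])
print(rel([.459,-.359,.215],down(19.4),s)); print("can top",onz("top",[(372,152)],.238))
E
grep -q down h.py || cat >> h.py <<'E'
def down(yaw):
    c,n=np.cos(np.radians(yaw)),np.sin(np.radians(yaw));return np.array([[-n,c,0],[c,n,0],[0,0,-1.]])
np.set_printoptions(precision=4,suppress=True)
E
```

```text
(array([ 0.5341, -0.0633,  0.006 ]), array([-0.0014, -0.0018, -1.8826]))
can top [[ 0.6049 -0.4738  0.238 ]]
```

```bash
python3 -m crank '[{"x":0.05,"y":-0.006,"z":0,"az":-0.12,"jaw":1},{"x":0.13,"y":-0.015,"z":0,"az":-0.25,"jaw":1},{"x":0.22,"y":-0.026,"z":0,"az":-0.4,"jaw":1},{"x":0.31,"y":-0.037,"z":0,"az":-0.55,"jaw":1},{"x":0.4,"y":-0.047,"z":0,"az":-0.7,"jaw":1},{"x":0.48,"y":-0.057,"z":0.003,"az":-0.85,"jaw":1},{"x":0.52,"y":-0.062,"z":0.006,"az":-0.95,"jaw":1},{"x":0.534,"y":-0.063,"z":0.006,"az":-1,"jaw":1}]' 20
python3 -m crank '[{"az":-0.12,"jaw":1},{"az":-0.28,"jaw":1},{"az":-0.44,"jaw":1},{"az":-0.6,"jaw":1},{"az":-0.76,"jaw":1},{"az":-0.85,"jaw":1},{"az":-0.883,"jaw":1},{"az":-0.883,"jaw":1}]'
python3 - <<'E'
from h import *
s=read_state();print(s['position'],s['tcp_rot'],s['qpos'])
im=eyes.grab_frame("wrist");cv2.imwrite("pics/w1.png",im[:,:,::-1]);import pickle;pickle.dump(s,open("w1.pkl","wb"))
print(proj("wrist",[[.459,-.359,.118]],s))
E
```

```text
[ 0.2296 -0.4993  0.2179] [[ 0.9086  0.4176 -0.0004]
 [ 0.4176 -0.9086  0.0016]
 [ 0.0003 -0.0016 -1.    ]] [-76.9372  14.8576  88.005   -0.0017  77.2321 -11.619 ]
[[ 220.4762 -145.0499]]invalid input at $[0]: expected keys x, y, z, ax, ay, az, jaw
invalid input at $[0]: expected keys x, y, z, ax, ay, az, jaw
```

View pics/w1.png

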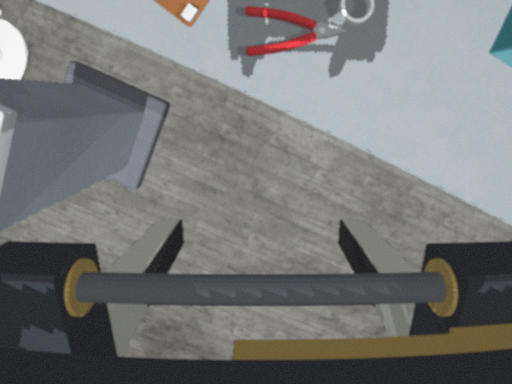

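All the keys are required, so the arm hasn't moved and the picture shows only the bench edge and the cutters. I'll resend with full rows.

```bash
python3 -m crank '[{"x":0.05,"y":-0.006,"z":0,"ax":0,"ay":0,"az":-0.12,"jaw":1},{"x":0.13,"y":-0.015,"z":0,"ax":0,"ay":0,"az":-0.25,"jaw":1},{"x":0.22,"y":-0.026,"z":0,"ax":0,"ay":0,"az":-0.4,"jaw":1},{"x":0.31,"y":-0.037,"z":0,"ax":0,"ay":0,"az":-0.55,"jaw":1},{"x":0.4,"y":-0.047,"z":0,"ax":0,"ay":0,"az":-0.7,"jaw":1},{"x":0.48,"y":-0.057,"z":0.003,"ax":0,"ay":0,"az":-0.85,"jaw":1},{"x":0.52,"y":-0.062,"z":0.006,"ax":0,"ay":0,"az":-0.95,"jaw":1},{"x":0.534,"y":-0.063,"z":0.006,"ax":0,"ay":0,"az":-1,"jaw":1}]' 20
python3 -m crank '[{"x":0,"y":0,"z":0,"ax":0,"ay":0,"az":-0.12,"jaw":1},{"x":0,"y":0,"z":0,"ax":0,"ay":0,"az":-0.28,"jaw":1},{"x":0,"y":0,"z":0,"ax":0,"ay":0,"az":-0.44,"jaw":1},{"x":0,"y":0,"z":0,"ax":0,"ay":0,"az":-0.6,"jaw":1},{"x":0,"y":0,"z":0,"ax":0,"ay":0,"az":-0.76,"jaw":1},{"x":0,"y":0,"z":0,"ax":0,"ay":0,"az":-0.85,"jaw":1},{"x":0,"y":0,"z":0,"ax":0,"ay":0,"az":-0.883,"jaw":1},{"x":0,"y":0,"z":0,"ax":0,"ay":0,"az":-0.883,"jaw":1}]'
python3 - <<'E'
from h import *
s=read_state();print(s['position'],s['tcp_rot'],s['qpos'])
im=eyes.grab_frame("wrist");cv2.imwrite("pics/w2.png",im[:,:,::-1]);import pickle;pickle.dump(s,open("w2.pkl","wb"))
print(proj("wrist",[[.459,-.359,.118]],s))
E
```

```text
t: 1.15
position: [0.4599, -0.3586, 0.2151]
tcp_rot: [[0.344, 0.939, -0.001], [0.939, -0.344, 0.001], [0.001, -0.001, -1.0]]
ft_force: [0.1, -0.1, 0.0]
gripper_width: 0.0929
finger_force: 0.0
t: 2.15
position: [0.4588, -0.36, 0.2156]
tcp_rot: [[-0.331, 0.944, -0.0], [0.944, 0.331, -0.0], [0.0, -0.0, -1.0]]
ft_force: [-0.5, -0.0, 0.7]
gripper_width: 0.0931
finger_force: 0.0
[ 0.4588 -0.36    0.2156] [[-0.3309  0.9437 -0.0001]
 [ 0.9437  0.3309 -0.    ]
 [ 0.     -0.0002 -1.    ]] [-49.0668  18.3373  83.5251  -0.0077  78.142  -68.3892]
[[260.7635 187.1548]]
```

View pics/w2.png

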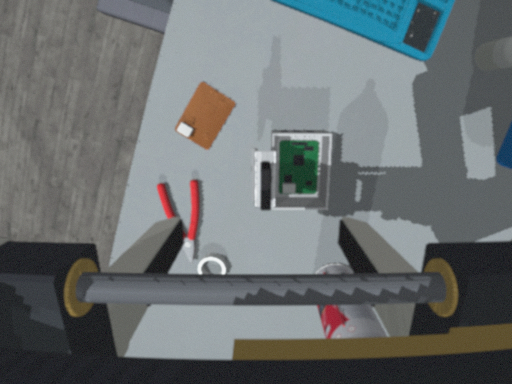

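The wrist view shows the tab as the dark strip at about (265,186), yaw aligned to within a few degrees. The green board is in the bin at (299,167), and the can at (345,300) is well clear of the gripper.

```bash
python3 - <<'E'
from h import *
import pickle;s=pickle.load(open("w2.pkl","rb"));im=cv2.imread("pics/w2.png")
m=np.zeros(im.shape[:2],np.uint8);m[155:218,255:278]=(im[155:218,255:278].max(2)<50)*255
c=max(cv2.findContours(m,0,1)[0],key=cv2.contourArea);print(cv2.boundingRect(c),cv2.minAreaRect(c))
g=cv2.inRange(cv2.cvtColor(im,cv2.COLOR_BGR2HSV),(45,80,30),(85,255,255));g[:120]=0;g[220:]=0
c2=max(cv2.findContours(g,0,1)[0],key=cv2.contourArea);print(cv2.minAreaRect(c2))
x,y,w,h=cv2.boundingRect(c);e=onz("wrist",[(x+w/2,y),(x+w/2,y+h)],.118,s);print(e,np.linalg.norm(e[1]-e[0]),e.mean(0))
for yy in range(y,y+h,5):
    q=np.flatnonzero(m[yy]);print(yy,q.min(),q.max(),end='; ')
bw=onz("wrist",[(271,131),(330,131),(329,209),(272,209)],.045,s);print(bw)
R=np.array(s['tcp_rot']);print((e-s['position'])@R,(bw-s['position'])@R)
E
```

```text
(262, 188, 8, 21) ((265.5, 198.0), (20.0, 7.0), 90.0)
((298.0, 166.5), (51.0, 38.0), 90.0)
[[ 0.4638 -0.3582  0.118 ]
 [ 0.4705 -0.3773  0.118 ]] 0.020230395636832925 [ 0.4671 -0.3677  0.118 ]
188 268 269; 193 262 269; 198 262 269; 203 262 268; 208 263 268; [[ 0.4552 -0.3137  0.045 ]
 [ 0.517  -0.2919  0.045 ]
 [ 0.5512 -0.377   0.045 ]
 [ 0.4872 -0.3992  0.045 ]]
[[ 0.      0.0053  0.0976]
 [-0.0202  0.0054  0.0976]] [[ 0.0448  0.012   0.1706]
 [ 0.045   0.0775  0.1706]
 [-0.0467  0.0816  0.1706]
 [-0.0464  0.0138  0.1706]]
```

```bash
python3 -m crank '[{"x":0,"y":0.005,"z":0.02,"ax":0,"ay":0,"az":0,"jaw":1},{"x":0,"y":0.0107,"z":0.06,"ax":0,"ay":0,"az":0,"jaw":1},{"x":0,"y":0.0107,"z":0.11,"ax":0,"ay":0,"az":0,"jaw":1},{"x":0,"y":0.0107,"z":0.16,"ax":0,"ay":0,"az":0,"jaw":0.6},{"x":0,"y":0.0107,"z":0.21,"ax":0,"ay":0,"az":0,"jaw":0.2},{"x":0,"y":0.0107,"z":0.245,"ax":0,"ay":0,"az":0,"jaw":-0.2},{"x":0,"y":0.0107,"z":0.26,"ax":0,"ay":0,"az":0,"jaw":-0.4},{"x":0,"y":0.0107,"z":0.26,"ax":0,"ay":0,"az":0,"jaw":-0.5}]' 30
python3 - <<'E'
from h import *
s=read_state()
im=eyes.grab_frame("wrist");cv2.imwrite("pics/w3.png",cv2.resize(im[:,:,::-1],(640,480)));print(s['position'])
E
```

```text
t: 3.2
position: [0.464, -0.3576, 0.0851]
tcp_rot: [[-0.332, 0.943, -0.001], [0.943, 0.332, 0.001], [0.001, -0.0, -1.0]]
ft_force: [0.0, 0.1, 0.2]
gripper_width: 0.0474
finger_force: 0.0
[ 0.464  -0.3576  0.0851]
```

View pics/w3.png

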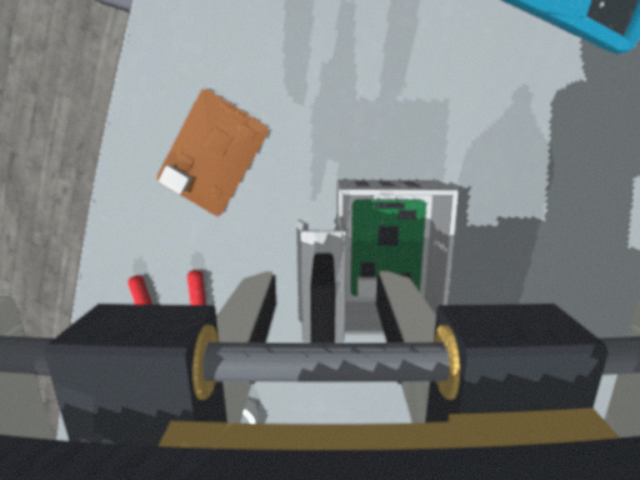

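The tab sits midway between the fingers (column 322). Closing, then lifting a little.

```bash
python3 -m crank '[{"x":0,"y":0,"z":0,"ax":0,"ay":0,"az":0,"jaw":-0.7},{"x":0,"y":0,"z":0,"ax":0,"ay":0,"az":0,"jaw":-1},{"x":0,"y":0,"z":0,"ax":0,"ay":0,"az":0,"jaw":-1},{"x":0,"y":0,"z":0,"ax":0,"ay":0,"az":0,"jaw":-1},{"x":0,"y":0,"z":0,"ax":0,"ay":0,"az":0,"jaw":-1},{"x":0,"y":0,"z":0,"ax":0,"ay":0,"az":0,"jaw":-1},{"x":0,"y":0,"z":-0.005,"ax":0,"ay":0,"az":0,"jaw":-1},{"x":0,"y":0,"z":-0.02,"ax":0,"ay":0,"az":0,"jaw":-1}]' 45
python3 -m crank '[{"x":0,"y":0,"z":-0.02,"ax":0,"ay":0,"az":0,"jaw":-1},{"x":0,"y":0,"z":-0.05,"ax":0,"ay":0,"az":0,"jaw":-1},{"x":0,"y":0,"z":-0.09,"ax":0,"ay":0,"az":0,"jaw":-1},{"x":0,"y":0,"z":-0.15,"ax":0,"ay":0,"az":0,"jaw":-1},{"x":0,"y":0,"z":-0.22,"ax":0,"ay":0,"az":0,"jaw":-1},{"x":0,"y":0,"z":-0.29,"ax":0,"ay":0,"az":0,"jaw":-1},{"x":0,"y":0,"z":-0.33,"ax":0,"ay":0,"az":0,"jaw":-1},{"x":0,"y":0,"z":-0.34,"ax":0,"ay":0,"az":0,"jaw":-1}]'
```

```text
t: 4.25
position: [0.4639, -0.3572, 0.0951]
tcp_rot: [[-0.333, 0.943, -0.001], [0.943, 0.333, 0.002], [0.002, -0.0, -1.0]]
ft_force: [-0.5, 0.1, -2.9]
gripper_width: 0.0097
finger_force: 45.0
t: 5.25
position: [0.4647, -0.3584, 0.2683]
tcp_rot: [[-0.332, 0.943, 0.003], [0.943, 0.333, -0.003], [-0.004, 0.002, -1.0]]
ft_force: [0.5, 0.2, -2.5]
gripper_width: 0.0098
finger_force: 45.0
```

```bash
python3 - <<'E'
from h import *
s=read_state();print(s['position'],rel([.505,.03,.27],down(4.7),s))
E
```

```text
[ 0.4647 -0.3584  0.2683] (array([ 0.7058,  0.3342, -0.0057]), array([0.0027, 0.0046, 0.3271]))
```

```bash
python3 -m crank '[{"x":0.01,"y":0.005,"z":0,"ax":0,"ay":0,"az":0,"jaw":-1},{"x":0.035,"y":0.017,"z":0,"ax":0,"ay":0,"az":0,"jaw":-1},{"x":0.075,"y":0.036,"z":0,"ax":0,"ay":0,"az":0,"jaw":-1},{"x":0.13,"y":0.062,"z":0,"ax":0,"ay":0,"az":0,"jaw":-1},{"x":0.19,"y":0.09,"z":0,"ax":0,"ay":0,"az":0,"jaw":-1},{"x":0.25,"y":0.118,"z":0,"ax":0,"ay":0,"az":0,"jaw":-1},{"x":0.31,"y":0.147,"z":0,"ax":0,"ay":0,"az":0,"jaw":-1},{"x":0.37,"y":0.175,"z":0,"ax":0,"ay":0,"az":0,"jaw":-1}]'
python3 -m crank '[{"x":0.06,"y":0.028,"z":0,"ax":0,"ay":0,"az":0.03,"jaw":-1},{"x":0.12,"y":0.057,"z":0,"ax":0,"ay":0,"az":0.08,"jaw":-1},{"x":0.18,"y":0.085,"z":0,"ax":0,"ay":0,"az":0.14,"jaw":-1},{"x":0.24,"y":0.114,"z":0,"ax":0,"ay":0,"az":0.2,"jaw":-1},{"x":0.29,"y":0.137,"z":0,"ax":0,"ay":0,"az":0.26,"jaw":-1},{"x":0.322,"y":0.152,"z":0,"ax":0,"ay":0,"az":0.3,"jaw":-1},{"x":0.336,"y":0.159,"z":0,"ax":0,"ay":0,"az":0.327,"jaw":-1},{"x":0.336,"y":0.159,"z":0,"ax":0,"ay":0,"az":0.327,"jaw":-1}]'
python3 - <<'E'
from h import *
import pickle
s=read_state();pickle.dump(s,open("w4.pkl","wb"));im=eyes.grab_frame("wrist");cv2.imwrite("pics/w4.png",im[:,:,::-1])
cv2.imwrite("pics/w4z.png",cv2.resize(im[:,:,::-1],(800,600),interpolation=2))
E
```

```text
t: 6.25
position: [0.4847, -0.1514, 0.2653]
tcp_rot: [[-0.333, 0.943, -0.001], [0.943, 0.333, 0.001], [0.001, -0.0, -1.0]]
ft_force: [0.8, -0.6, -1.7]
gripper_width: 0.0095
finger_force: 45.0
t: 7.25
position: [0.5038, 0.0314, 0.2655]
tcp_rot: [[-0.084, 0.996, -0.0], [0.996, 0.084, 0.0], [0.0, -0.0, -1.0]]
ft_force: [-1.0, -0.0, -2.9]
gripper_width: 0.0103
finger_force: 45.0
```

View pics/w4z.png

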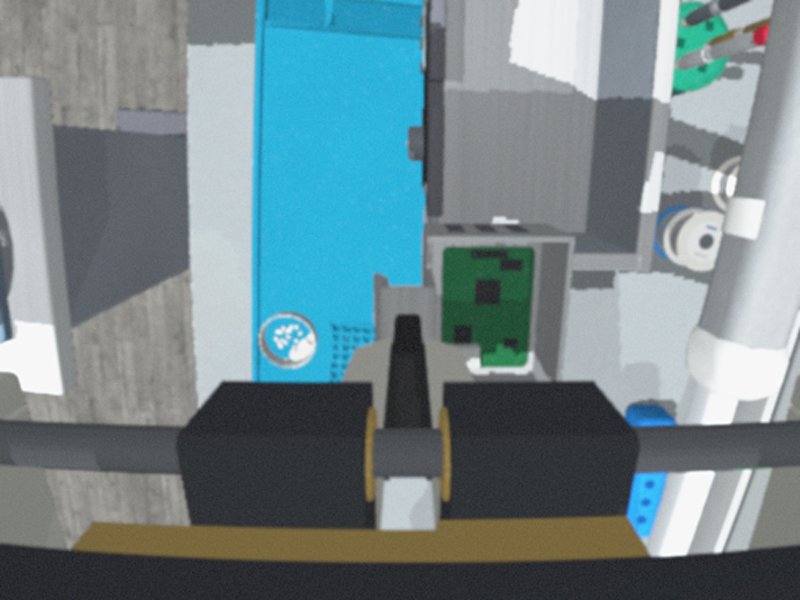

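The board is in the basket (zoom 490,305), and the rail shows as the dark strip at columns 425–443, rows 0–215. I'll enlarge it to pick out the notch.

```bash
python3 - <<'E'
import cv2,numpy as np
im=cv2.imread("pics/w4.png")[0:145,255:305]
a=cv2.resize(im,None,fx=4,fy=4,interpolation=2);a=cv2.convertScaleAbs(a,alpha=1.6)
s=cv2.imread("pics/scene0.png")[220:290,155:235];b=cv2.resize(s,(580,508),interpolation=2)
o=np.zeros((580,800,3),np.uint8);o[:,:200]=a;o[:508,210:790]=b
cv2.imwrite("pics/c2.png",o)
E
```

```text
(no output)
```

View pics/c2.png

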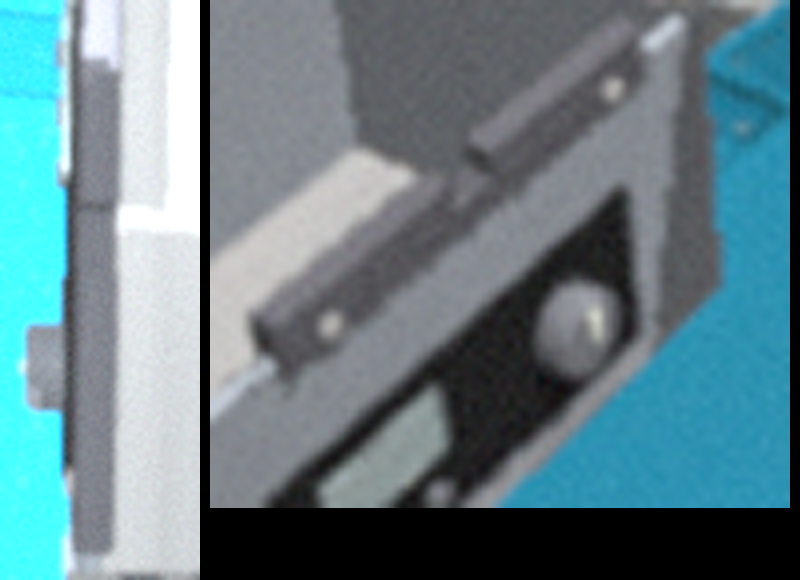

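```bash
python3 - <<'E'
from h import *
import pickle;s=pickle.load(open("w4.pkl","rb"))
w=lambda x,y:(255+x/4-.4,y/4-.4)
p=onz("wrist",[w(97,60),w(95,553),w(95,205),w(77,60),w(118,60),w(75,550),w(114,550)],.1295,s);print(p,np.linalg.norm(p[0]-p[1]),p[:2].mean(0))
print(s['position'])
c=lambda x,y:(155+(x-210)/7.25,220+y/7.25)
q=onz("scene",[c(262,310),c(630,25),c(446,185),c(474,148)],.1295);print(q,np.linalg.norm(q[0]-q[1]))
# wrist: inside -y rim of tank? tank wall +x edge etc
im=cv2.imread("pics/w4.png").astype(int);
for row in(25,40,60,80,100,120,130):print(row,im[row,265:292].sum(1)//3)
E
```

```text
[[0.508  0.1871 0.1295]
 [0.5182 0.074  0.1295]
 [0.5105 0.1554 0.1295]
 [0.5034 0.1867 0.1295]
 [0.5128 0.1876 0.1295]
 [0.5132 0.0744 0.1295]
 [0.5229 0.0752 0.1295]] 0.11357506011842426 [0.5131 0.1306 0.1295]
[0.5038 0.0314 0.2655]
[[0.5064 0.2193 0.1295]
 [0.514  0.0751 0.1295]
 [0.5046 0.1576 0.1295]
 [0.5098 0.1419 0.1295]] 0.14439365836962514
25 [137 136 135 128 122 134 143 111  69  66  75  84  86  84  83  83  86  86
  85  97 120 141 148 146 147 152 146]
40 [149 147 148 145 139 156 167 120  65  62  76  83  87  85  82  84  83  81
  84  95 123 140 147 147 148 148 148]
60 [148 148 148 147 146 133  86  48  60  72  82  84  82  83  81  85  81  87
  95 125 143 146 148 145 148 146 145]
80 [135 133 138 137 127  96  57  43  56  69  85  84  85  85  86  87  85  83
  92 111 136 143 142 146 144 141 144]
100 [ 93  85  84  87  86  74  52  48  59  74  81  85  85  85  84  83  83  88
  97 119 137 139 138 141 140 138 139]
120 [148 147 149 147 147 138 125 118  96  84  81  85  83  85  81  83  81  86
 107 127 137 138 136 142 138 137 137]
130 [147 150 149 149 150 149 143 115  83  76  79  82  80  81  82  82  82  90
 105 130 138 135 140 140 136 138 138]
```

```bash
python3 -m crank '[{"x":0.01,"y":0.002,"z":0,"ax":0,"ay":0,"az":0,"jaw":-1},{"x":0.035,"y":0.007,"z":0,"ax":0,"ay":0,"az":0,"jaw":-1},{"x":0.075,"y":0.014,"z":0,"ax":0,"ay":0,"az":0,"jaw":-1},{"x":0.12,"y":0.022,"z":0,"ax":0,"ay":0,"az":0,"jaw":-1},{"x":0.16,"y":0.029,"z":0,"ax":0,"ay":0,"az":0,"jaw":-1},{"x":0.19,"y":0.034,"z":0,"ax":0,"ay":0,"az":0,"jaw":-1},{"x":0.205,"y":0.037,"z":0,"ax":0,"ay":0,"az":0,"jaw":-1},{"x":0.205,"y":0.037,"z":0,"ax":0,"ay":0,"az":0,"jaw":-1}]'
python3 - <<'E'
from h import *
import pickle
s=read_state();pickle.dump(s,open("w5.pkl","wb"));im=eyes.grab_frame("wrist")[:,:,::-1];cv2.imwrite("pics/w5.png",im)
P=[[.511-(y-.149)*np.tan(np.radians(4.9)),y,.1295] for y in(.185,.2,.215,.224)]
print(s['position'],proj("wrist",P,s))
for v in proj("wrist",P,s): 
    rr=int(v[1]); print(rr,int(v[0])-14, im[rr,int(v[0])-14:int(v[0])+15].astype(int).sum(1)//3)
R=np.array(s['tcp_rot']);print("tab top proj",proj("wrist",[s['position']+R@[x,0,-.033] for x in(0,.02)],s))
for rr in (200,205,210,215):print(rr,im[rr,245:278].astype(int).sum(1)//3)
E
```

```text
t: 8.3
position: [0.5144, 0.1345, 0.2655]
tcp_rot: [[-0.083, 0.997, -0.0], [0.997, 0.083, -0.0], [-0.0, -0.0, -1.0]]
ft_force: [0.1, 0.6, -2.6]
gripper_width: 0.0095
finger_force: 45.0
[0.5144 0.1345 0.2655] [[258.0636 128.1238]
 [257.9624 112.5936]
 [257.8599  96.7293]
 [257.7979  87.0553]]
128 244 [155 153 151 152 154 152 154 149 150 133 116  97  86  86  86  87  84  86
  82  95 128 157 170 172 171 171 172 168 167]
112 243 [154 154 151 153 149 155 152 154 157 156 137 115 101  90  84  87  89  88
  86  89  96 128 164 172 175 175 173 174 172]
96 243 [127 132 130 133 133 128 136 133 134 136 137 124 103  90  88  87  91  90
  88  85  98 130 163 177 177 176 179 176 176]
87 243 [130 130 132 129 129 131 125 132 131 126 123 101  91 134 194 212 212 198
 170 152 159 171 175 176 175 172 177 175 174]
tab top proj [[260.4207 260.1588]
 [260.3357 222.5621]]
200 [138 138 138 140 139 140 139 139 135 130 120 120 116 119 117 118 116 118
 113 114 116 120 126 135 140 138 139 140 140 138 134 136 130]
205 [138 137 142 139 137 139 134 105  64  38  34  25  36  36  33  38  35  38
  38  34  31  36  41  58  96 128 140 141 138 135 138 133 133]
210 [137 135 137 139 141 139 128  92  45  35  31  41  37  37  29  32  36  34
  39  35  36  41  35  47  87 126 138 143 140 137 136 137 134]
215 [137 138 139 139 135 136 109  75  50  32  33  36  37  36  32  35  33  38
  27  35  34  35  39  35  71 112 135 138 138 136 137 136 131]
```

The rail is at columns 254–264 and its +y end at row 88, giving a notch at y ≈ 0.149 by both ends. The slot centre is 1.2 mm to the safe side. Descending in stages.

```bash
python3 -m crank '[{"x":0,"y":0,"z":0.01,"ax":0,"ay":0,"az":0,"jaw":-1},{"x":0,"y":0,"z":0.035,"ax":0,"ay":0,"az":0,"jaw":-1},{"x":0,"y":0,"z":0.06,"ax":0,"ay":0,"az":0,"jaw":-1},{"x":0,"y":0,"z":0.09,"ax":0,"ay":0,"az":0,"jaw":-1},{"x":0,"y":0,"z":0.12,"ax":0,"ay":0,"az":0,"jaw":-1},{"x":0,"y":0,"z":0.15,"ax":0,"ay":0,"az":0,"jaw":-1},{"x":0,"y":0,"z":0.175,"ax":0,"ay":0,"az":0,"jaw":-1},{"x":0,"y":0,"z":0.187,"ax":0,"ay":0,"az":0,"jaw":-1}]'
python3 -m crank '[{"x":0,"y":0,"z":0.003,"ax":0,"ay":0,"az":0,"jaw":-1},{"x":0,"y":0,"z":0.007,"ax":0,"ay":0,"az":0,"jaw":-1},{"x":0,"y":0,"z":0.012,"ax":0,"ay":0,"az":0,"jaw":-1},{"x":0,"y":0,"z":0.018,"ax":0,"ay":0,"az":0,"jaw":-1},{"x":0,"y":0,"z":0.024,"ax":0,"ay":0,"az":0,"jaw":-1},{"x":0,"y":0,"z":0.03,"ax":0,"ay":0,"az":0,"jaw":-1},{"x":0,"y":0,"z":0.034,"ax":0,"ay":0,"az":0,"jaw":-1},{"x":0,"y":0,"z":0.036,"ax":0,"ay":0,"az":0,"jaw":-1}]'
```

```text
t: 9.35
position: [0.514, 0.1343, 0.1711]
tcp_rot: [[-0.082, 0.997, -0.001], [0.997, 0.082, -0.0], [0.0, -0.001, -1.0]]
ft_force: [0.1, 1.4, -2.3]
gripper_width: 0.0097
finger_force: 45.0
t: 10.35
position: [0.5143, 0.1343, 0.154]
tcp_rot: [[-0.082, 0.997, -0.0], [0.997, 0.082, -0.0], [-0.0, -0.0, -1.0]]
ft_force: [-0.6, 0.4, -2.1]
gripper_width: 0.0101
finger_force: 45.0
```

```bash
python3 -m crank '[{"x":0,"y":0,"z":0.002,"ax":0,"ay":0,"az":0,"jaw":-1},{"x":0,"y":0,"z":0.004,"ax":0,"ay":0,"az":0,"jaw":-1},{"x":0,"y":0,"z":0.006,"ax":0,"ay":0,"az":0,"jaw":-1},{"x":0,"y":0,"z":0.008,"ax":0,"ay":0,"az":0,"jaw":-1},{"x":0,"y":0,"z":0.010,"ax":0,"ay":0,"az":0,"jaw":-1},{"x":0,"y":0,"z":0.011,"ax":0,"ay":0,"az":0,"jaw":-1},{"x":0,"y":0,"z":0.012,"ax":0,"ay":0,"az":0,"jaw":-1},{"x":0,"y":0,"z":0.012,"ax":0,"ay":0,"az":0,"jaw":-1}]'
```

```text
t: 11.35
position: [0.5143, 0.1343, 0.1481]
tcp_rot: [[-0.082, 0.997, -0.0], [0.997, 0.082, 0.0], [0.0, -0.0, -1.0]]
ft_force: [-0.2, -0.1, -2.6]
gripper_width: 0.0099
finger_force: 45.0
```

```bash
python3 -m crank '[{"x":0,"y":0,"z":0.0005,"ax":0,"ay":0,"az":0,"jaw":-1},{"x":0,"y":0,"z":0.001,"ax":0,"ay":0,"az":0,"jaw":-1},{"x":0,"y":0,"z":0.0015,"ax":0,"ay":0,"az":0,"jaw":-1},{"x":0,"y":0,"z":0.002,"ax":0,"ay":0,"az":0,"jaw":-1},{"x":0,"y":0,"z":0.0025,"ax":0,"ay":0,"az":0,"jaw":-1},{"x":0,"y":0,"z":0.003,"ax":0,"ay":0,"az":0,"jaw":-1},{"x":0,"y":0,"z":0.003,"ax":0,"ay":0,"az":0,"jaw":-1},{"x":0,"y":0,"z":0.003,"ax":0,"ay":0,"az":0,"jaw":-1}]'
```

```text
t: 12.35
position: [0.5144, 0.1343, 0.1472]
tcp_rot: [[-0.082, 0.997, 0.001], [0.997, 0.082, -0.0], [-0.0, 0.001, -1.0]]
ft_force: [-1.9, 0.4, 6.4]
gripper_width: 0.01
finger_force: 45.0
```

Contact at TCP z 0.147 with about 9 N, which is the height expected with the tooth on the rail top. Sliding toward the notch.

```bash
python3 -m crank '[{"x":0.003,"y":0,"z":0,"ax":0,"ay":0,"az":0,"jaw":-1},{"x":0.007,"y":0,"z":0,"ax":0,"ay":0,"az":0,"jaw":-1},{"x":0.011,"y":0,"z":0,"ax":0,"ay":0,"az":0,"jaw":-1},{"x":0.015,"y":0,"z":0,"ax":0,"ay":0,"az":0,"jaw":-1},{"x":0.019,"y":0,"z":0,"ax":0,"ay":0,"az":0,"jaw":-1},{"x":0.022,"y":0,"z":0,"ax":0,"ay":0,"az":0,"jaw":-1},{"x":0.024,"y":0,"z":0,"ax":0,"ay":0,"az":0,"jaw":-1},{"x":0.024,"y":0,"z":0,"ax":0,"ay":0,"az":0,"jaw":-1}]'
```

```text
t: 13.35
position: [0.5141, 0.1462, 0.147]
tcp_rot: [[-0.082, 0.997, 0.002], [0.997, 0.082, -0.0], [-0.0, 0.002, -1.0]]
ft_force: [0.3, -4.1, 5.5]
gripper_width: 0.01
finger_force: 45.0
```

```bash
python3 -m crank '[{"x":0.001,"y":0,"z":0,"ax":0,"ay":0,"az":0,"jaw":-1},{"x":0.002,"y":0,"z":0,"ax":0,"ay":0,"az":0,"jaw":-1},{"x":0.003,"y":0,"z":0,"ax":0,"ay":0,"az":0,"jaw":-1},{"x":0.004,"y":0,"z":0,"ax":0,"ay":0,"az":0,"jaw":-1},{"x":0.005,"y":0,"z":0,"ax":0,"ay":0,"az":0,"jaw":-1},{"x":0.006,"y":0,"z":0,"ax":0,"ay":0,"az":0,"jaw":-1},{"x":0.006,"y":0,"z":0,"ax":0,"ay":0,"az":0,"jaw":-1},{"x":0.006,"y":0,"z":0,"ax":0,"ay":0,"az":0,"jaw":-1}]'
```

```text
t: 14.35
position: [0.513, 0.1493, 0.1465]
tcp_rot: [[-0.082, 0.997, -0.0], [0.997, 0.082, 0.0], [0.0, -0.0, -1.0]]
ft_force: [0.6, 0.1, -2.8]
gripper_width: 0.0096
finger_force: 45.0
```

The support has gone (Fz back to the free weight), so the tooth is over the notch. Lowering.

```bash
python3 -m crank '[{"x":0,"y":0,"z":0.001,"ax":0,"ay":0,"az":0,"jaw":-1},{"x":0,"y":0,"z":0.002,"ax":0,"ay":0,"az":0,"jaw":-1},{"x":0,"y":0,"z":0.003,"ax":0,"ay":0,"az":0,"jaw":-1},{"x":0,"y":0,"z":0.004,"ax":0,"ay":0,"az":0,"jaw":-1},{"x":0,"y":0,"z":0.004,"ax":0,"ay":0,"az":0,"jaw":-1},{"x":0,"y":0,"z":0.004,"ax":0,"ay":0,"az":0,"jaw":-1},{"x":0,"y":0,"z":0.004,"ax":0,"ay":0,"az":0,"jaw":-1},{"x":0,"y":0,"z":0.004,"ax":0,"ay":0,"az":0,"jaw":-1}]'
```

```text
t: 15.35
position: [0.5132, 0.1492, 0.1447]
tcp_rot: [[-0.082, 0.997, 0.0], [0.997, 0.082, -0.0], [-0.0, 0.0, -1.0]]
ft_force: [-0.2, 0.1, -2.2]
gripper_width: 0.0099
finger_force: 45.0
```

Free at 2 mm down, so it is in the notch. Continuing to the seat, expected at about 0.140.

```bash
python3 -m crank '[{"x":0,"y":0,"z":0.0015,"ax":0,"ay":0,"az":0,"jaw":-1},{"x":0,"y":0,"z":0.003,"ax":0,"ay":0,"az":0,"jaw":-1},{"x":0,"y":0,"z":0.0045,"ax":0,"ay":0,"az":0,"jaw":-1},{"x":0,"y":0,"z":0.006,"ax":0,"ay":0,"az":0,"jaw":-1},{"x":0,"y":0,"z":0.007,"ax":0,"ay":0,"az":0,"jaw":-1},{"x":0,"y":0,"z":0.008,"ax":0,"ay":0,"az":0,"jaw":-1},{"x":0,"y":0,"z":0.008,"ax":0,"ay":0,"az":0,"jaw":-1},{"x":0,"y":0,"z":0.008,"ax":0,"ay":0,"az":0,"jaw":-1}]'
python3 -m crank '[{"x":0,"y":0,"z":0.0005,"ax":0,"ay":0,"az":0,"jaw":-1},{"x":0,"y":0,"z":0.001,"ax":0,"ay":0,"az":0,"jaw":-1},{"x":0,"y":0,"z":0.0015,"ax":0,"ay":0,"az":0,"jaw":-1},{"x":0,"y":0,"z":0.002,"ax":0,"ay":0,"az":0,"jaw":-1},{"x":0,"y":0,"z":0.002,"ax":0,"ay":0,"az":0,"jaw":-1},{"x":0,"y":0,"z":0.002,"ax":0,"ay":0,"az":0,"jaw":-1},{"x":0,"y":0,"z":0.002,"ax":0,"ay":0,"az":0,"jaw":-1},{"x":0,"y":0,"z":0.002,"ax":0,"ay":0,"az":0,"jaw":-1}]'
```

```text
t: 16.35
position: [0.5132, 0.1492, 0.1407]
tcp_rot: [[-0.082, 0.997, 0.0], [0.997, 0.082, 0.0], [0.0, 0.0, -1.0]]
ft_force: [0.0, -0.1, -2.1]
gripper_width: 0.0098
finger_force: 45.0
t: 17.35
position: [0.5132, 0.1492, 0.1403]
tcp_rot: [[-0.082, 0.997, 0.001], [0.997, 0.082, 0.0], [-0.0, 0.001, -1.0]]
ft_force: [-2.4, -0.1, 5.2]
gripper_width: 0.0096
finger_force: 45.0
```

Seated: 6.9 mm below the rail-top contact height, with about 8 N. Relieving, then releasing and retreating upward.

```bash
python3 -m crank '[{"x":0,"y":0,"z":-0.001,"ax":0,"ay":0,"az":0,"jaw":-1},{"x":0,"y":0,"z":-0.001,"ax":0,"ay":0,"az":0,"jaw":-0.9},{"x":0,"y":0,"z":-0.001,"ax":0,"ay":0,"az":0,"jaw":-0.7},{"x":0,"y":0,"z":-0.001,"ax":0,"ay":0,"az":0,"jaw":-0.5},{"x":0,"y":0,"z":-0.001,"ax":0,"ay":0,"az":0,"jaw":-0.3},{"x":0,"y":0,"z":-0.001,"ax":0,"ay":0,"az":0,"jaw":-0.2},{"x":0,"y":0,"z":-0.001,"ax":0,"ay":0,"az":0,"jaw":-0.2},{"x":0,"y":0,"z":-0.001,"ax":0,"ay":0,"az":0,"jaw":-0.2}]'
python3 -m crank '[{"x":0,"y":0,"z":-0.01,"ax":0,"ay":0,"az":0,"jaw":-0.2},{"x":0,"y":0,"z":-0.03,"ax":0,"ay":0,"az":0,"jaw":-0.2},{"x":0,"y":0,"z":-0.06,"ax":0,"ay":0,"az":0,"jaw":-0.2},{"x":0,"y":0,"z":-0.1,"ax":0,"ay":0,"az":0,"jaw":-0.2},{"x":0,"y":0,"z":-0.15,"ax":0,"ay":0,"az":0,"jaw":-0.2},{"x":0,"y":0,"z":-0.2,"ax":0,"ay":0,"az":0,"jaw":-0.2},{"x":0,"y":0,"z":-0.23,"ax":0,"ay":0,"az":0,"jaw":-0.2},{"x":0,"y":0,"z":-0.24,"ax":0,"ay":0,"az":0,"jaw":-0.2}]'
python3 - <<'E'
from h import *
a=eyes.grab_frame("wrist")[:,:,::-1];b=eyes.grab_frame("scene")[:,:,::-1]
z=lambda q:cv2.resize(q,(400,533//2*2),interpolation=2)
cv2.imwrite("pics/f.png",np.hstack([cv2.resize(a[100:300,160:360],(400,400)),cv2.resize(b[180:330,75:225],(400,400),interpolation=2)]))
E
```

```text
t: 18.35
position: [0.5131, 0.1492, 0.1402]
tcp_rot: [[-0.082, 0.997, 0.0], [0.997, 0.082, 0.0], [0.0, 0.0, -1.0]]
ft_force: [0.1, 0.2, -0.5]
gripper_width: 0.0369
finger_force: 0.0
t: 19.35
position: [0.5136, 0.1493, 0.2615]
tcp_rot: [[-0.082, 0.997, 0.002], [0.997, 0.082, 0.0], [-0.0, 0.002, -1.0]]
ft_force: [-0.4, -0.2, -0.2]
gripper_width: 0.0373
finger_force: 0.0
```

View pics/f.png

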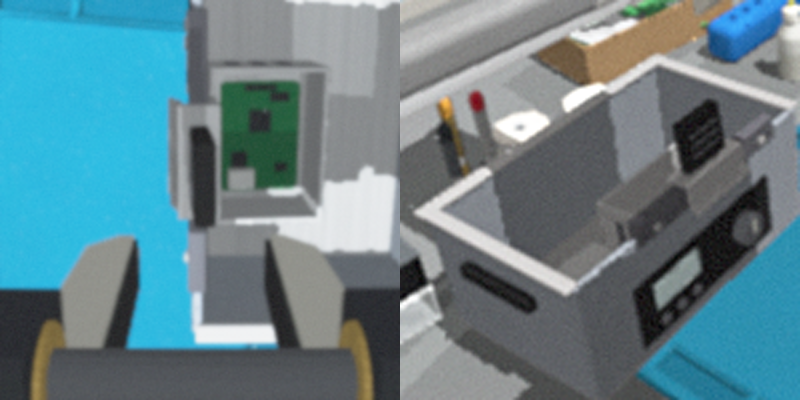

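The basket hangs level inside the tank on the rail (lip at about (715,175) in the right panel). The board lies flat in it (left panel, (260,135)), and the gripper is clear.

```bash
python3 -c "
from cell import r
print(r.job_done())"
```

```text
the job is handed in; nothing more can be done
None
```

The basket now hangs in the tank with its tooth in the notch, its lip down on the rail and the board still in it; it is released and handed in at about 19.5 s, and the contact forces I read stayed around 9 N or less.

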